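Point out what to chop and where

ROBOT

A 6-joint arm with a two-finger parallel gripper is mounted at the origin on a cart in front of the work surface, level with it; the furniture and walls round the work are solid. World frame = base frame: x ahead of the robot, y to its left, z up, the work surface at z = 0. Lengths are in mm, angles in degrees, forces in N, time in s.
With the tool pointing down it reaches from about 300 to 850 mm from the base axis. Payload 4.2 kg.
Tool frame: the origin (TCP) lies at the very end of the fingers, on their centre line; the grasp point (between the pads) lies 19 mm behind it (env.grip_depth is the distance from the TCP to the grasp point, in mm); y points along the fingers, z is the direction in which the jaws open and shut, and the axes are right-handed (so a half turn about y gives the same grasp; the last joint's range is limited). The gripper opens to 91 mm and grips with 3 to 60 N. Pads are 32 mm wide; open, the fingers measure 118 mm over their backs; the gripper's body (76 mm by 178 mm) begins 60 mm behind the grasp point.
Start: joints at [-70.989, 18.312, 89.639, -0, 72.044, -1.146], TCP at [198.142, -539.799, 213.976] pointing down, gripper open.
Joint ranges: [-177.97, 177.97], [-48.28, 115.42], [12.27, 149.76], [-77.06, 257.06], [2.81, 150.46], [-146.56, 146.56]. Speed limits (degrees/s): [147.25, 147.25, 180, 180, 180, 180].

INTERFACE

Orientations are given as [roll, pitch, yaw] about the fixed x, y, z axes, in that order (R = Rz(yaw) Ry(pitch) Rx(roll)).
In Python, from workcell import state, imaging, job, env gives the robot as it stands.
- The arm moves only by the shell command python3 -m pendant 'ROWS' [FORCE]. ROWS is JSON, a list of rows, each an object with "delta_pos": the shift along the tool's x, y, z in cm, a list of three; "twist": the turn, a rotation vector about the tool's x, y, z in degrees, a list of three; "grip": the opening in per cent of the stroke, from 0 (shut) to 100 (fully open). In form: [{"delta_pos": [tx, ty, tz], "twist": [wx, wy, wz], "grip": grip}, ...]. A call has exactly 5 rows; each row is the pose to reach, as a shift and turn from the pose commanded when the call began, along the tool's axes at that moment; what a row does not reach only later rows make up. A row lasts 1/10 s, in which the tool goes at most 50 mm and 8.59 degrees, less where a joint would pass 70% of its speed; a pose out of reach is approached as far as the arm can. A call with a gripper value outside its range is refused whole. The fingers move at their own pace and stop on an object; FORCE is the grip in N (left out, the last holds). Time passes only in rows, so rows that repeat a pose let the fingers close, or fill a call up. It gives the time, the measured TCP pose, the force and the opening at its end, in the units of the state.
- state(): the state, without advancing time (a new reading comes with each control period).
- imaging.grab_frame(name): name is "scene" or "top"; returns (picture, depth): 420x560x3 uint8, red, green, blue; 420x560 float32, mm along the optical axis (not along the pixel's ray), 0 where there is no reading.
- imaging.camera_info(name): a dict with "fx", "fy", "cx", "cy" (pixels), "R" (3x3) and "t" (3): a world point X has camera coordinates R X + t. Camera axes: x right, y down, z forward; pixel columns grow to the right and rows downward; lengths in mm; the calibration is good to about 2 mm. A picture is of the moment at which its call begins. camera_info takes no time and is no camera call.
- job.job_done(): hands the job in, once; it reports no verdict.
The state is a dict: "time_s": time; "qpos": joint angles; "qvel": joint speeds; "effort": joint torques, N m; "ee_pos": TCP position; "ee_rot": TCP orientation; "force": force on the tool from outside, world axes, zero at the start; "torque": the same for the moment, N m; "gripper_width": finger opening in mm.
Only numpy, scipy, OpenCV 4.12 (cv2) and the standard library are available. Lean on these libraries where they do the work, as an engineer would, in place of code of your own. Each camera call takes 0.05 s, during which the arm holds its last target.

TASK

Show a kitchen helper what to chop and where: point at the lemon, then at the garlic bulb, then at the middle of the wooden chopping board, each time bringing the fingertips to a few centimetres straight above it and staying still there for two full seconds. Touch nothing and move nothing on the way, and do not bring the fingertips down over any of the other things. Finish while still pointing at the board, without touching it.

Things in the scene. Friction and masses are not known exactly. Their poses are not given: they have to be found in the camera images.
- lemon: yellow lemon lying on the worktop, 78 x 55 x 56 mm, loose; origin at the centre of its underside, long axis along its x; its top is 56 mm above the origin
- lemon_top (a point): the top of the lemon, above its middle
- garlic: pale pinkish garlic bulb on the worktop, 60 x 57 x 58 mm, loose; origin at the centre of its underside, z up
- garlic_top (a point): the top of the garlic bulb, 58 mm above its origin
- cutting_board: brown wooden chopping board lying flat on the worktop behind the row of things, 170 (x) x 250 (y) x 21 mm; origin at the centre of its underside
- board_middle (a point): the middle of the board's upper face, 21 mm above the worktop
- pink_tub: bystander: round pink plastic tub with lid, 81 mm across, 54 mm high; origin at the centre of its underside. Not to be pointed at
- pink_tub_top (a point): centre of the pink tub's lid, 54 mm up
- side_bowl: bystander: small round white bowl, 100 mm across, 44 mm high; origin at the centre of its underside. Not to be pointed at
- side_bowl_top (a point): centre of the bowl's mouth, 44 mm up
- spice_jar_03: bystander: small glass spice jar with a grey screw lid and pale yellow contents, 50 mm across, 62 mm high; origin at the centre of its underside. Not to be pointed at. The lemon, the garlic and the three bystanders stand in a row across the front of the worktop in any order, at least 100 mm apart between centres; no other tall thing stands within 0.1 m of the row; bottles up to 220 mm tall stand behind the board, at least 0.13 m from its middle
- spice_jar_03_top (a point): centre of the jar's lid, 62 mm up
Not all that is in view belongs to the job. What is shaped like the garlic but blue is not meant.

How it is judged (in metres and radians):
On the way, in this order (a step that is already met when the one before it is completed fails the run):
1. pointing at the lemon from just above for 1.5 s (horizontal distance between the grasp point and lemon_top below 0.03 m and z of the grasp point in the frame of lemon_top between 0.015 and 0.09 m), for 1.5 s.
2. then pointing at the garlic from just above for 1.5 s (horizontal distance between the grasp point and garlic_top below 0.03 m and z of the grasp point in the frame of garlic_top between 0.015 and 0.09 m), for 1.5 s.
3. then pointing at the middle of the board from just above for 1.5 s (horizontal distance between the grasp point and board_middle below 0.045 m and z of the grasp point in the frame of board_middle between 0.015 and 0.09 m), for 1.5 s.
At the end, for the whole second after the job is handed in: The grasp point between the fingers (about 19 mm behind the fingertips) is within 45 mm, horizontally, of the middle of the board and 15 to 90 mm above its face, and the lemon, the garlic, the board and the three bystanders are at rest within 8 mm of where they stood (all of step 3 and distance of each of lemon, garlic, pink_tub, side_bowl, spice_jar_03, cutting_board from where it was at the start of the episode below 0.008 m and linear speed of each of lemon, garlic, pink_tub, side_bowl, spice_jar_03, cutting_board below 0.02 m/s); the robot touches nothing.
It fails at once if the robot touches something (contact force between any of the fingers, the arm and anything else above 0.5 N).
It fails at once if something is moved or lifted (over 8 mm) (distance of any of lemon, garlic, pink_tub, side_bowl, spice_jar_03, cutting_board from where it was at the start of the episode above 0.008 m).
It fails at once if the fingertips come down over a bystander (grasp point within 30 mm of its centre, under 60 mm above its top) ((horizontal distance between the grasp point and pink_tub_top below 0.03 m and z of the grasp point in the frame of pink_tub_top below 0.06 m) or (horizontal distance between the grasp point and side_bowl_top below 0.03 m and z of the grasp point in the frame of side_bowl_top below 0.06 m) or (horizontal distance between the grasp point and spice_jar_03_top below 0.03 m and z of the grasp point in the frame of spice_jar_03_top below 0.06 m)).
It also fails if it takes over 51 s, if anything falls off the work surface, if the arm or the gripper's body presses on something with over 40 N, if the wrist force passes 120 N, or if a joint passes its speed limit or range.

## Working session

There is one attempt and no reset: what is moved stays moved. The work goes in short steps, Python scripts to look and compute and a shell command to move; the robot and the scene stay as the last step left them, time stands still between calls to the robot, and variables do not carry over. Pictures are saved under pics/ and viewed, and the job is handed in when it is done.

```bash
mkdir -p pics; ls; python3 - <<'E'
from workcell import state, imaging, job, env
import cv2,numpy as np
print(state())
for n in ("scene","top"):
    p,d=imaging.grab_frame(n); np.savez(f"{n}0.npz",p=p,d=d)
    cv2.imwrite(f"pics/{n}0.png",p[:,:,::-1]); print(imaging.camera_info(n))
E
```

```text
pics
{'time_s': 0.0, 'qpos': array([-7.09910312e+01,  1.83523397e+01,  8.97063379e+01, -1.20525727e-03,
        7.20446469e+01, -1.14431075e+00]), 'qvel': array([-0.16529868,  0.01772152, -0.011413  , -0.00120141,  0.04913397,
       -0.017189  ]), 'effort': array([ 3.62387895e-03, -4.12453830e+01, -2.31973958e+01,  7.27937277e-02,
        4.54470597e-02, -1.46003422e-04]), 'ee_pos': array([ 197.94982045, -539.3096254 ,  213.11375171]), 'ee_rot': array([-9.01033267e+01,  9.17798063e-04, -1.59846349e+02]), 'force': array([ 1.12671316,  0.87859416, -0.89580934]), 'torque': array([ 0.04501827, -0.05382586, -0.04814437]), 'gripper_width': 91.00205915319239}
{'fx': 515.8482135192361, 'fy': 515.8482135192361, 'cx': 289.4497516591008, 'cy': 218.39689492000542, 'R': array([[-0.51373991, -0.85792599,  0.00585652],
       [-0.65228982,  0.38614928, -0.65223212],
       [ 0.55730539, -0.33889781, -0.75799668]]), 't': array([ 232.46587205,  485.16200993, 1007.3266674 ])}
{'fx': 469.73090280975197, 'fy': 469.73090280975197, 'cx': 281.9562451640955, 'cy': 214.2696043667257, 'R': array([[ 0.02126068, -0.99962156, -0.01745622],
       [-0.99738181, -0.01999947, -0.06949488],
       [ 0.06911946,  0.01888803, -0.99742957]]), 't': array([ -73.80436694,  577.62702041, 1276.71140912])}
```

View pics/top0.png

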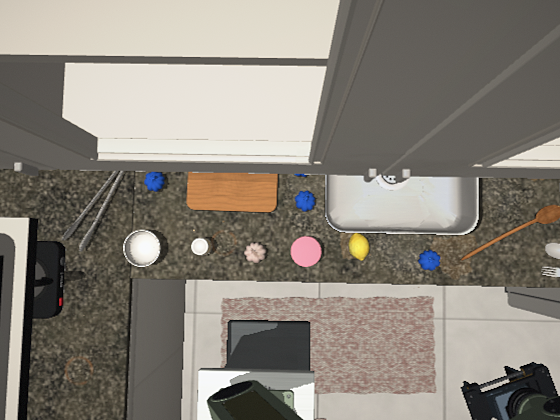

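View pics/scene0.png

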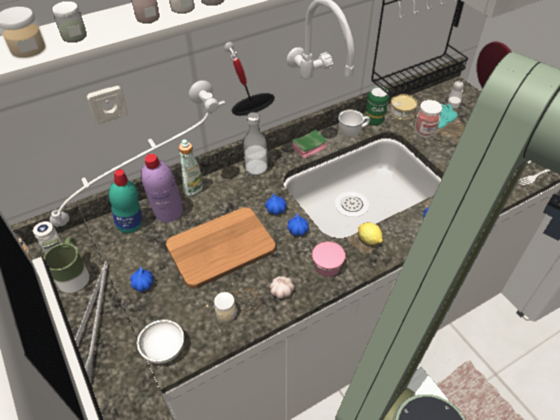

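Top view: the row from left to right is bowl (142,248), jar (200,246), garlic (255,252), tub (306,251), lemon (358,246). The blue decoys are at (429,260), (305,201) and (155,181). The board is at about (232,190), and an overhead cabinet partly hides it. The scene view shows the whole board, with corners near (167,243), (247,210), (275,246) and (192,283).

```bash
cat > h.py <<'E'
import numpy as np
from workcell import imaging
def cloud(n):
    z=np.load(f"{n}0.npz"); c=imaging.camera_info(n); d=z['d'].astype(float)
    v,u=np.indices(d.shape)
    P=np.stack([(u-c['cx'])*d/c['fx'],(v-c['cy'])*d/c['fy'],d],-1)
    W=(P-c['t'])@np.array(c['R']); W[d<=0]=np.nan
    return z['p'],W
E
python3 - <<'E'
from h import *
import cv2
seeds={'top':dict(bowl=(142,248),jar=(200,246),garlic=(255,252),tub=(306,251),lemon=(358,246),blue1=(429,260),blue2=(305,201)),
'scene':dict(bowl=(161,342),jar=(225,306),garlic=(282,287),tub=(329,259),lemon=(371,233),blue2=(298,226))}
for n in seeds:
    p,W=cloud(n)
    for k,(u,v) in seeds[n].items():
        s=W[v-28:v+29,u-28:u+29].reshape(-1,3)
        c=W[v,u]
        s=s[(s[:,2]>12)&(s[:,2]<90)&(np.hypot(*(s[:,:2]-c[:2]).T)<62)]
        lo,hi=np.nanpercentile(s,[1,99],axis=0)
        print(n,k,c.round(),'mid',((lo+hi)/2).round(),'ext',(hi-lo).round(),'top',hi[2].round())
    hsv=cv2.cvtColor(p,cv2.COLOR_RGB2HSV)
    m=(hsv[...,0]>5)&(hsv[...,0]<18)&(hsv[...,1]>110)&(abs(W[...,2]-21)<10)&(W[...,0]>450)&(W[...,0]<950)
    nl,l,st,ce=cv2.connectedComponentsWithStats(m.astype(np.uint8))
    i=1+st[1:,4].argmax(); b=W[l==i]
    r=cv2.minAreaRect(b[:,:2].astype(np.float32)); print(n,'board',st[i],r,cv2.boxPoints(r).round(),np.median(b[:,2]))
    # tall stuff
    a=W[(W[...,0]>250)&(W[...,0]<1000)&(abs(W[...,1])<500)&(W[...,2]>90)&(W[...,2]<2000)]
    H={}
    for x,y,z in a:
        key=(int(x//50)*50,int(y//50)*50); H.setdefault(key,[]).append(z)
    print({k:(int(min(v)),int(max(v))) for k,v in sorted(H.items()) if len(v)>3})
E
```

```text
top bowl [478. 327.   6.] mid [477. 318.  30.] ext [95. 97. 35.] top 47.0
top jar [487. 153.  66.] mid [486. 155.  43.] ext [46. 45. 47.] top 67.0
top garlic [474.   8.  45.] mid [472.  12.  39.] ext [51. 54. 34.] top 55.0
top tub [ 480. -129.   54.] mid [ 479. -126.   54.] ext [75. 75. 12.] top 60.0
top lemon [ 496. -267.   56.] mid [ 495. -270.   43.] ext [67. 53. 29.] top 58.0
top blue1 [ 463. -457.   48.] mid [ 462. -462.   37.] ext [50. 53. 38.] top 56.0
top blue2 [ 614. -124.   50.] mid [ 617. -123.   39.] ext [53. 52. 32.] top 55.0
top board [ 186  172   91   41 3361] ((639.5794677734375, 80.62799072265625), (249.504638671875, 107.59648132324219), 89.24618530273438) [[584. -43.]
 [692. -45.]
 [695. 205.]
 [587. 206.]] 19.983356633027437
{(250, 400): (336, 374), (250, 450): (365, 427), (300, 400): (337, 373), (300, 450): (365, 430), (350, 400): (336, 373), (350, 450): (364, 440), (400, 400): (337, 374), (400, 450): (365, 445), (450, 400): (335, 373), (450, 450): (364, 448), (500, 400): (336, 373), (500, 450): (363, 434), (550, -400): (772, 836), (550, -350): (773, 869), (550, -
[... 2695 characters left out ...]
 (900, -50): (214, 545), (900, 0): (166, 547), (900, 50): (94, 545), (900, 100): (170, 546), (900, 150): (162, 547), (900, 200): (148, 606), (900, 250): (133, 547), (900, 300): (117, 617), (900, 350): (92, 546), (900, 400): (90, 100), (950, -500): (90, 415), (950, -450): (90, 418), (950, -400): (90, 439), (950, -350): (90, 442), (950, -300): (90, 443), (950, -250): (90, 443), (950, -200): (90, 443), (950, -150): (90, 444), (950, -100): (90, 443), (950, -50): (90, 443), (950, 0): (90, 442), (950, 50): (90, 551), (950, 100): (90, 563), (950, 150): (90, 577), (950, 200): (91, 587), (950, 250): (90, 601), (950, 300): (90, 602), (950, 350): (90, 549), (950, 400): (90, 440), (950, 450): (90, 314)}
```

```bash
cat > d.py <<'E'
import sys,numpy as np
from workcell import state
from scipy.spatial.transform import Rotation as Ro
s=state(); t=np.array(eval(sys.argv[1]))
R=Ro.from_euler('xyz',s['ee_rot'],degrees=True).as_matrix()
print('t',s['time_s'],'tcp',s['ee_pos'].round(1),s['ee_rot'].round(1),'q',s['qpos'].round(1),'F',s['force'].round(1),'grip',round(s['gripper_width'],1))
print('delta world',(t-s['ee_pos']).round(1),'tool cm',(R.T@(t-s['ee_pos'])/10).round(2))
E
python3 d.py "[494,-270,185]"
```

```text
t 0.1 tcp [ 198.  -539.4  213.2] [ -90.1   -0.  -159.8] q [-71.   18.3  89.7  -0.   72.   -1.1] F [ 0.5  0.6 -1. ] grip 91.2
delta world [296.  269.4 -28.2] tool cm [-37.07   2.85 -15.08]
```

```bash
python3 -m pendant '[{"delta_pos":[-2,0,-0.8],"twist":[0,0,0],"grip":80},{"delta_pos":[-5,0,-2],"twist":[0,0,0],"grip":60},{"delta_pos":[-9,0,-3.6],"twist":[0,0,0],"grip":40},{"delta_pos":[-13,0,-5.2],"twist":[0,0,0],"grip":20},{"delta_pos":[-16,0,-6.5],"twist":[0,0,0],"grip":5}]'; python3 d.py "[494,-270,185]"
```

```text
time_s: 0.6
ee_pos: [327.2, -421.8, 213.6]
ee_rot: [-90.1, 0.0, -159.8]
force: [0.1, -0.6, 0.3]
gripper_width: 53.8
t 0.6 tcp [ 327.2 -421.8  213.6] [ -90.1    0.  -159.8] q [-53.5  14.6  95.    0.   70.4  16.3] F [ 0.1 -0.6  0.3] grip 53.8
delta world [166.8 151.8 -28.6] tool cm [-20.9    2.87  -8.49]
```

```bash
python3 -m pendant '[{"delta_pos":[-4,0.5,-1.6],"twist":[0,0,0],"grip":5},{"delta_pos":[-9,1,-3.7],"twist":[0,0,0],"grip":5},{"delta_pos":[-14,1.5,-5.7],"twist":[0,0,0],"grip":5},{"delta_pos":[-18.5,2.3,-7.5],"twist":[0,0,0],"grip":5},{"delta_pos":[-21,2.8,-8.6],"twist":[0,0,0],"grip":5}]'; python3 d.py "[494,-270,97]"
```

```text
time_s: 1.1
ee_pos: [495.2, -268.2, 185.3]
ee_rot: [-90.0, 0.0, -159.7]
force: [0.7, -0.8, 0.4]
gripper_width: 13.9
t 1.1 tcp [ 495.2 -268.2  185.3] [ -90.     0.  -159.7] q [-29.6  18.4  93.8   0.   67.8  40.1] F [ 0.7 -0.8  0.4] grip 13.9
delta world [ -1.2  -1.8 -88.3] tool cm [0.17 8.83 0.14]
```

Descend to about 40 mm above the lemon, then dwell.

```bash
python3 -m pendant '[{"delta_pos":[0,1.5,0],"twist":[0,0,0],"grip":5},{"delta_pos":[0.1,3.5,0.1],"twist":[0,0,0],"grip":5},{"delta_pos":[0.1,5.5,0.1],"twist":[0,0,0],"grip":5},{"delta_pos":[0.1,7.5,0.1],"twist":[0,0,0],"grip":5},{"delta_pos":[0.1,8.8,0.1],"twist":[0,0,0],"grip":5}]'
python3 -m pendant '[{"delta_pos":[0,0,0],"twist":[0,0,0],"grip":5},{"delta_pos":[0,0,0],"twist":[0,0,0],"grip":5},{"delta_pos":[0,0,0],"twist":[0,0,0],"grip":5},{"delta_pos":[0,0,0],"twist":[0,0,0],"grip":5},{"delta_pos":[0,0,0],"twist":[0,0,0],"grip":5}]'
python3 d.py "[494,-270,97]"
python3 - <<'E'
from workcell import imaging
import cv2
p,d=imaging.grab_frame("scene"); cv2.imwrite("pics/lem.png",p[:,:,::-1])
p,d=imaging.grab_frame("top"); cv2.imwrite("pics/lemt.png",p[:,:,::-1])
E
```

```text
time_s: 1.6
ee_pos: [492.0, -271.3, 96.1]
ee_rot: [-90.1, -0.1, -159.8]
force: [0.2, 0.4, 0.2]
gripper_width: 4.7
time_s: 2.1
ee_pos: [493.2, -272.1, 98.7]
ee_rot: [-89.9, 0.1, -159.8]
force: [1.5, 1.1, -1.3]
gripper_width: 4.4
t 2.1 tcp [ 493.2 -272.1   98.7] [-8.990e+01  1.000e-01 -1.598e+02] q [-30.1  22.8 100.8  -0.   56.3  39.8] F [ 1.5  1.1 -1.3] grip 4.4
delta world [ 0.8  2.1 -1.7] tool cm [-0.15  0.17 -0.17]
```

View pics/lem.png

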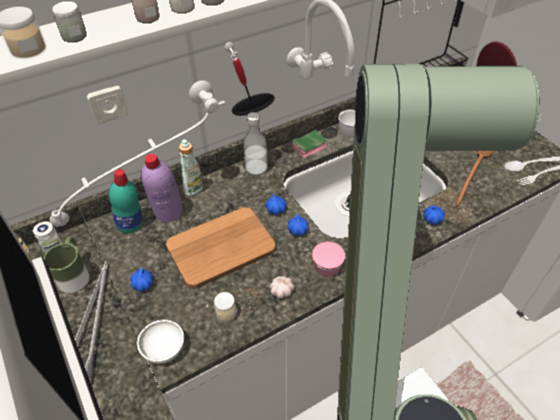

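The arm covers the lemon (about 371,233) in this view. The other things stand undisturbed. Now the dwell.

```bash

python3 -m pendant '[{"delta_pos":[0,0,0],"twist":[0,0,0],"grip":5},{"delta_pos":[0,0,0],"twist":[0,0,0],"grip":5},{"delta_pos":[0,0,0],"twist":[0,0,0],"grip":5},{"delta_pos":[0,0,0],"twist":[0,0,0],"grip":5},{"delta_pos":[0,0,0],"twist":[0,0,0],"grip":5}]'
python3 -m pendant '[{"delta_pos":[0,0,0],"twist":[0,0,0],"grip":5},{"delta_pos":[0,0,0],"twist":[0,0,0],"grip":5},{"delta_pos":[0,0,0],"twist":[0,0,0],"grip":5},{"delta_pos":[0,0,0],"twist":[0,0,0],"grip":5},{"delta_pos":[0,0,0],"twist":[0,0,0],"grip":5}]'
python3 -m pendant '[{"delta_pos":[0,0,0],"twist":[0,0,0],"grip":5},{"delta_pos":[0,0,0],"twist":[0,0,0],"grip":5},{"delta_pos":[0,0,0],"twist":[0,0,0],"grip":5},{"delta_pos":[0,0,0],"twist":[0,0,0],"grip":5},{"delta_pos":[0,0,0],"twist":[0,0,0],"grip":5}]'
python3 -m pendant '[{"delta_pos":[0,0,0],"twist":[0,0,0],"grip":5},{"delta_pos":[0,0,0],"twist":[0,0,0],"grip":5},{"delta_pos":[0,0,0],"twist":[0,0,0],"grip":5},{"delta_pos":[0,0,0],"twist":[0,0,0],"grip":5},{"delta_pos":[0,0,0],"twist":[0,0,0],"grip":5}]'
python3 -m pendant '[{"delta_pos":[0,-2,0],"twist":[0,0,0],"grip":5},{"delta_pos":[0,-4,0],"twist":[0,0,0],"grip":5},{"delta_pos":[0,-6,0],"twist":[0,0,0],"grip":5},{"delta_pos":[0,-8,0],"twist":[0,0,0],"grip":5},{"delta_pos":[0,-9,0],"twist":[0,0,0],"grip":5}]'
python3 d.py "[471,12,187]"
```

```text
time_s: 2.7
ee_pos: [492.9, -271.8, 97.9]
ee_rot: [-90.0, -0.0, -159.8]
force: [0.5, -1.2, -0.2]
gripper_width: 4.4
time_s: 3.2
ee_pos: [492.9, -271.8, 98.0]
ee_rot: [-90.0, 0.0, -159.8]
force: [-0.1, -0.1, 0.6]
gripper_width: 4.6
time_s: 3.7
ee_pos: [492.8, -271.9, 98.0]
ee_rot: [-90.0, -0.0, -159.8]
force: [-0.4, 0.2, -0.3]
gripper_width: 4.6
time_s: 4.2
ee_pos: [492.9, -271.8, 98.0]
ee_rot: [-90.0, 0.0, -159.8]
force: [-0.1, -0.6, -0.7]
gripper_width: 4.6
time_s: 4.7
ee_pos: [493.5, -272.2, 189.8]
ee_rot: [-89.9, 0.1, -159.8]
force: [1.2, 0.4, -0.1]
gripper_width: 4.5
t 4.7 tcp [ 493.5 -272.2  189.8] [-8.990e+01  1.000e-01 -1.598e+02] q [-30.   18.1  93.5  -0.   68.2  39.8] F [ 1.2  0.4 -0.1] grip 4.5
delta world [-22.5 284.2  -2.8] tool cm [ -7.68   0.23 -27.46]
```

View pics/lemt.png

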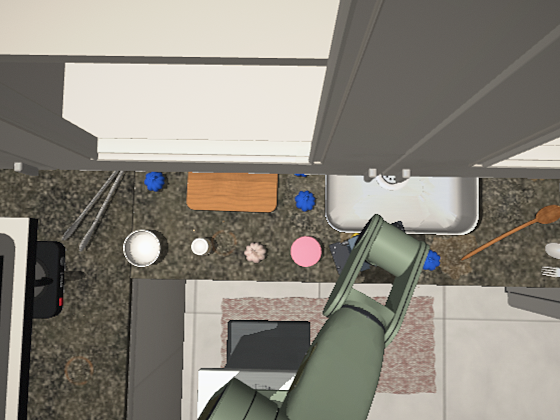

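The top view shows the gripper over the lemon's place (358,246), with the neighbours unmoved. Next I traverse high to the garlic.

```bash
python3 -m pendant '[{"delta_pos":[-0.5,0,-2],"twist":[0,0,0],"grip":5},{"delta_pos":[-1.4,0,-5],"twist":[0,0,0],"grip":5},{"delta_pos":[-2.3,0,-8],"twist":[0,0,0],"grip":5},{"delta_pos":[-3.1,0,-11],"twist":[0,0,0],"grip":5},{"delta_pos":[-4,0,-14],"twist":[0,0,0],"grip":5}]'
python3 -m pendant '[{"delta_pos":[-0.8,0,-3],"twist":[0,0,0],"grip":5},{"delta_pos":[-1.7,0,-6],"twist":[0,0,0],"grip":5},{"delta_pos":[-2.5,0,-9],"twist":[0,0,0],"grip":5},{"delta_pos":[-3.3,0,-12],"twist":[0,0,0],"grip":5},{"delta_pos":[-3.7,0,-13.5],"twist":[0,0,0],"grip":5}]'
python3 d.py "[471,12,99]"
```

```text
time_s: 5.2
ee_pos: [481.6, -125.4, 187.5]
ee_rot: [-90.0, -0.0, -159.9]
force: [0.9, 0.6, 0.3]
gripper_width: 4.5
time_s: 5.7
ee_pos: [469.6, 14.9, 187.6]
ee_rot: [-90.0, -0.0, -159.7]
force: [-0.2, 0.1, -0.1]
gripper_width: 4.7
t 5.7 tcp [469.6  14.9 187.6] [ -90.    -0.  -159.7] q [  0.4  10.  105.1   0.   64.9  70.1] F [-0.2  0.1 -0.1] grip 4.7
delta world [  1.4  -2.9 -88.6] tool cm [-0.04  8.86  0.32]
```

```bash
python3 -m pendant '[{"delta_pos":[0,1.5,0],"twist":[0,0,0],"grip":5},{"delta_pos":[0,3.5,0],"twist":[0,0,0],"grip":5},{"delta_pos":[0,5.5,0],"twist":[0,0,0],"grip":5},{"delta_pos":[0,7.5,0],"twist":[0,0,0],"grip":5},{"delta_pos":[0,8.9,0],"twist":[0,0,0],"grip":5}]'
python3 -m pendant '[{"delta_pos":[0,0,0],"twist":[0,0,0],"grip":5},{"delta_pos":[0,0,0],"twist":[0,0,0],"grip":5},{"delta_pos":[0,0,0],"twist":[0,0,0],"grip":5},{"delta_pos":[0,0,0],"twist":[0,0,0],"grip":5},{"delta_pos":[0,0,0],"twist":[0,0,0],"grip":5}]'
python3 d.py "[471,12,99]"
python3 - <<'E'
from workcell import imaging
import cv2
p,d=imaging.grab_frame("scene"); cv2.imwrite("pics/gar.png",p[:,:,::-1])
E
```

```text
time_s: 6.2
ee_pos: [469.4, 12.9, 97.3]
ee_rot: [-90.0, -0.1, -159.8]
force: [0.4, -0.0, -0.3]
gripper_width: 4.6
time_s: 6.7
ee_pos: [470.8, 12.8, 99.6]
ee_rot: [-90.0, 0.1, -159.8]
force: [-0.1, 0.2, 0.6]
gripper_width: 4.5
t 6.7 tcp [470.8  12.8  99.6] [-9.000e+01  1.000e-01 -1.598e+02] q [  0.2  15.3 112.5  -0.   52.1  70. ] F [-0.1  0.2  0.6] grip 4.5
delta world [ 0.2 -0.8 -0.6] tool cm [0.01 0.06 0.09]
```

View pics/gar.png

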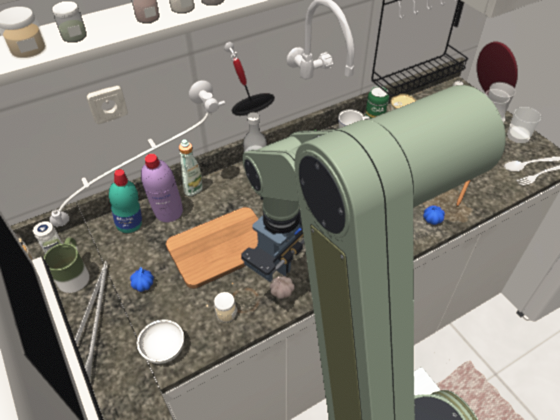

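The closed fingertips are just above the garlic (282,287), with a clear gap. Dwell, then lift.

```bash

python3 -m pendant '[{"delta_pos":[0,0,0],"twist":[0,0,0],"grip":5},{"delta_pos":[0,0,0],"twist":[0,0,0],"grip":5},{"delta_pos":[0,0,0],"twist":[0,0,0],"grip":5},{"delta_pos":[0,0,0],"twist":[0,0,0],"grip":5},{"delta_pos":[0,0,0],"twist":[0,0,0],"grip":5}]'
python3 -m pendant '[{"delta_pos":[0,0,0],"twist":[0,0,0],"grip":5},{"delta_pos":[0,0,0],"twist":[0,0,0],"grip":5},{"delta_pos":[0,0,0],"twist":[0,0,0],"grip":5},{"delta_pos":[0,0,0],"twist":[0,0,0],"grip":5},{"delta_pos":[0,0,0],"twist":[0,0,0],"grip":5}]'
python3 -m pendant '[{"delta_pos":[0,0,0],"twist":[0,0,0],"grip":5},{"delta_pos":[0,0,0],"twist":[0,0,0],"grip":5},{"delta_pos":[0,0,0],"twist":[0,0,0],"grip":5},{"delta_pos":[0,0,0],"twist":[0,0,0],"grip":5},{"delta_pos":[0,0,0],"twist":[0,0,0],"grip":5}]'
python3 -m pendant '[{"delta_pos":[0,0,0],"twist":[0,0,0],"grip":5},{"delta_pos":[0,0,0],"twist":[0,0,0],"grip":5},{"delta_pos":[0,0,0],"twist":[0,0,0],"grip":5},{"delta_pos":[0,0,0],"twist":[0,0,0],"grip":5},{"delta_pos":[0,0,0],"twist":[0,0,0],"grip":5}]'
python3 -m pendant '[{"delta_pos":[0,-1.5,0],"twist":[0,0,0],"grip":5},{"delta_pos":[0,-3,0],"twist":[0,0,0],"grip":5},{"delta_pos":[0,-5,0],"twist":[0,0,0],"grip":5},{"delta_pos":[0,-6.5,0],"twist":[0,0,0],"grip":5},{"delta_pos":[0,-7,0],"twist":[0,0,0],"grip":5}]'
python3 d.py "[667,79,169]"
```

```text
time_s: 7.25
ee_pos: [470.4, 12.8, 98.9]
ee_rot: [-90.0, -0.0, -159.8]
force: [-0.6, -0.4, 0.0]
gripper_width: 4.5
time_s: 7.75
ee_pos: [470.4, 12.9, 98.9]
ee_rot: [-90.0, -0.0, -159.8]
force: [0.5, -0.4, -0.2]
gripper_width: 4.3
time_s: 8.25
ee_pos: [470.4, 12.8, 98.9]
ee_rot: [-90.0, -0.0, -159.8]
force: [0.5, -0.3, -0.2]
gripper_width: 4.7
time_s: 8.75
ee_pos: [470.4, 12.8, 98.9]
ee_rot: [-90.0, -0.0, -159.8]
force: [-0.2, 0.7, -0.9]
gripper_width: 4.4
time_s: 9.25
ee_pos: [471.3, 12.8, 170.4]
ee_rot: [-89.9, 0.2, -159.8]
force: [0.7, 0.6, -0.2]
gripper_width: 4.6
t 9.25 tcp [471.3  12.8 170.4] [ -89.9    0.2 -159.8] q [  0.2  10.9 106.6  -0.   62.3  70. ] F [ 0.7  0.6 -0.2] grip 4.6
delta world [195.7  66.2  -1.4] tool cm [-20.65   0.2    0.53]
```

```bash
python3 -m pendant '[{"delta_pos":[-2,0,0],"twist":[0,0,0],"grip":5},{"delta_pos":[-4.5,0,0.1],"twist":[0,0,0],"grip":5},{"delta_pos":[-7,0,0.2],"twist":[0,0,0],"grip":5},{"delta_pos":[-9,0,0.2],"twist":[0,0,0],"grip":5},{"delta_pos":[-11,0,0.3],"twist":[0,0,0],"grip":5}]'
python3 -m pendant '[{"delta_pos":[-2,0,0],"twist":[0,0,0],"grip":5},{"delta_pos":[-4.5,0,0],"twist":[0,0,0.0],"grip":5},{"delta_pos":[-7,0,0.1],"twist":[0,0,0],"grip":5},{"delta_pos":[-9,0,0.2],"twist":[0,0,0],"grip":5},{"delta_pos":[-9.6,0,0.2],"twist":[0,0,0],"grip":5}]'
python3 d.py "[667,79,62]"
```

```text
time_s: 9.75
ee_pos: [575.1, 48.3, 168.0]
ee_rot: [-90.0, -0.1, -159.8]
force: [0.4, -0.6, 0.7]
gripper_width: 4.3
time_s: 10.25
ee_pos: [666.6, 79.7, 167.4]
ee_rot: [-90.0, -0.1, -159.8]
force: [-0.1, -0.0, 0.6]
gripper_width: 4.6
t 10.25 tcp [666.6  79.7 167.4] [-9.000e+01 -1.000e-01 -1.598e+02] q [ 5.8 28.7 79.8  0.  71.5 75.7] F [-0.1 -0.   0.6] grip 4.6
delta world [   0.4   -0.7 -105.4] tool cm [-0.02 10.54  0.08]
```

```bash
python3 -m pendant '[{"delta_pos":[0,1.5,0],"twist":[0,0,0],"grip":5},{"delta_pos":[0,4,0],"twist":[0,0,0],"grip":5},{"delta_pos":[0,6.5,0],"twist":[0,0,0],"grip":5},{"delta_pos":[0,9,0],"twist":[0,0,0],"grip":5},{"delta_pos":[0,10.5,0],"twist":[0,0,0],"grip":5}]'
python3 -m pendant '[{"delta_pos":[0,0,0],"twist":[0,0,0],"grip":5},{"delta_pos":[0,0,0],"twist":[0,0,0],"grip":5},{"delta_pos":[0,0,0],"twist":[0,0,0],"grip":5},{"delta_pos":[0,0,0],"twist":[0,0,0],"grip":5},{"delta_pos":[0,0,0],"twist":[0,0,0],"grip":5}]'
python3 d.py "[671,79,62]"
python3 - <<'E'
from workcell import imaging
import cv2,numpy as np
for n in("scene","top"):
    p,d=imaging.grab_frame(n); cv2.imwrite(f"pics/brd_{n}.png",p[:,:,::-1]); np.savez(f"{n}1.npz",p=p,d=d)
E
```

```text
time_s: 10.75
ee_pos: [663.1, 78.7, 61.3]
ee_rot: [-90.1, -0.3, -159.8]
force: [-0.0, -0.4, 0.7]
gripper_width: 4.5
time_s: 11.25
ee_pos: [665.9, 79.2, 64.9]
ee_rot: [-90.0, 0.1, -159.8]
force: [-0.2, 0.5, 0.3]
gripper_width: 4.8
t 11.25 tcp [665.9  79.2  64.9] [-9.000e+01  1.000e-01 -1.598e+02] q [ 5.8 33.2 87.5 -0.  59.2 75.7] F [-0.2  0.5  0.3] grip 4.8
delta world [ 5.1 -0.2 -2.9] tool cm [-0.47  0.29  0.19]
```

View pics/brd_scene.png

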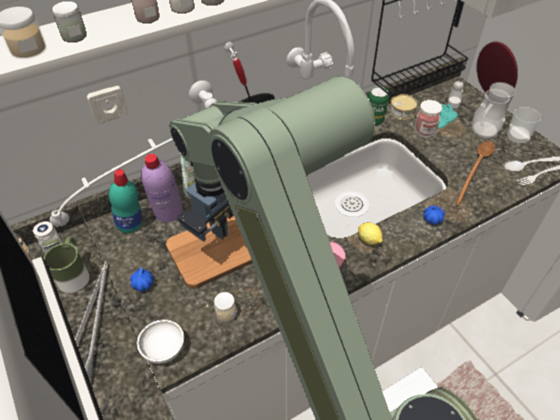

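View pics/brd_top.png

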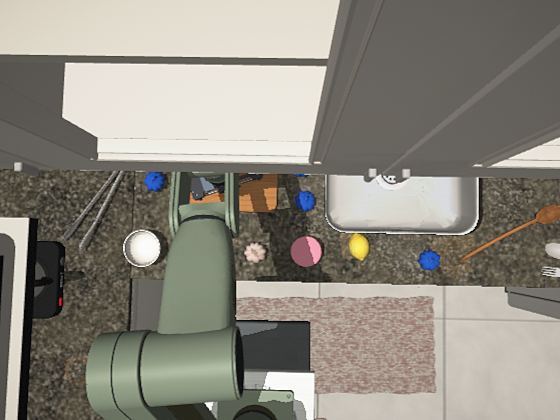

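The gripper is over the middle of the board (about 222,246 in the scene view). The lemon (358,246), garlic (255,252), tub and bowl are where they were in the top view. Now dwell, check and hand in.

```bash

python3 -m pendant '[{"delta_pos":[0,0,0],"twist":[0,0,0],"grip":5},{"delta_pos":[0,0,0],"twist":[0,0,0],"grip":5},{"delta_pos":[0,0,0],"twist":[0,0,0],"grip":5},{"delta_pos":[0,0,0],"twist":[0,0,0],"grip":5},{"delta_pos":[0,0,0],"twist":[0,0,0],"grip":5}]'
python3 -m pendant '[{"delta_pos":[0,0,0],"twist":[0,0,0],"grip":5},{"delta_pos":[0,0,0],"twist":[0,0,0],"grip":5},{"delta_pos":[0,0,0],"twist":[0,0,0],"grip":5},{"delta_pos":[0,0,0],"twist":[0,0,0],"grip":5},{"delta_pos":[0,0,0],"twist":[0,0,0],"grip":5}]'
python3 -m pendant '[{"delta_pos":[0,0,0],"twist":[0,0,0],"grip":5},{"delta_pos":[0,0,0],"twist":[0,0,0],"grip":5},{"delta_pos":[0,0,0],"twist":[0,0,0],"grip":5},{"delta_pos":[0,0,0],"twist":[0,0,0],"grip":5},{"delta_pos":[0,0,0],"twist":[0,0,0],"grip":5}]'
python3 -m pendant '[{"delta_pos":[0,0,0],"twist":[0,0,0],"grip":5},{"delta_pos":[0,0,0],"twist":[0,0,0],"grip":5},{"delta_pos":[0,0,0],"twist":[0,0,0],"grip":5},{"delta_pos":[0,0,0],"twist":[0,0,0],"grip":5},{"delta_pos":[0,0,0],"twist":[0,0,0],"grip":5}]'
python3 d.py "[671,79,62]"
python3 - <<'E'
import numpy as np,cv2
a=np.load('top0.npz')['p'];b=np.load('top1.npz')['p']
for k,(u,v) in dict(bowl=(142,248),garlic=(255,252),tub=(306,251),lemon=(358,246)).items():
    A=a[v-24:v+25,u-24:u+25][...,::1].mean(-1).astype(np.float32);B=b[v-24:v+25,u-24:u+25].mean(-1).astype(np.float32)
    print(k,cv2.phaseCorrelate(A,B))
from workcell import job
job.job_done()
E
```

```text
time_s: 11.85
ee_pos: [665.5, 79.2, 63.9]
ee_rot: [-90.0, -0.0, -159.8]
force: [-0.1, -0.4, 0.5]
gripper_width: 4.7
time_s: 12.35
ee_pos: [665.5, 79.1, 63.9]
ee_rot: [-90.0, 0.0, -159.8]
force: [-0.6, -0.3, 0.9]
gripper_width: 4.1
time_s: 12.85
ee_pos: [665.5, 79.2, 63.9]
ee_rot: [-90.0, -0.0, -159.8]
force: [0.3, 0.2, 0.5]
gripper_width: 4.6
time_s: 13.35
ee_pos: [665.5, 79.1, 64.0]
ee_rot: [-90.0, 0.0, -159.8]
force: [-0.2, -0.9, 0.2]
gripper_width: 4.1
t 13.35 tcp [665.5  79.1  64. ] [ -90.     0.  -159.8] q [ 5.8 33.3 87.5 -0.  59.2 75.6] F [-0.2 -0.9  0.2] grip 4.1
delta world [ 5.5 -0.1 -2. ] tool cm [-0.51  0.2   0.2 ]
bowl ((-0.010196206945710884, 0.015698730034188202), 0.9963685308933258)
garlic ((-0.10402510062253256, -0.08997122513465783), 0.8919474750518799)
tub ((0.23083692642496345, -0.07856338349863279), 0.7836476621627808)
lemon ((-0.0011755788090574981, 0.02769058510371636), 0.9995105189800263)
the job is handed in; nothing more can be done
```

The arm pointed at the lemon, the garlic bulb and the middle of the board in that order, and I handed the job in while it was still over the board. No verdict is reported.

- **Pointing:** I held each point still for at least 2 s. By my measured positions, the grasp point was within about 6 mm horizontally of each target. It was about 60 mm above each one, with the fingertips about 40 mm clear. I closed the gripper and moved between targets well above the row.
- **Checks:** The force readings stayed at noise level, under about 2 N per axis, but that noise is too large to confirm the 0.5 N contact limit directly. Comparing the top camera's first and last pictures, the lemon, garlic, tub and bowl shifted by less than 0.3 pixel, which is under 1 mm.
- **Not measured:** The arm hid the jar in the last top view, so I could only see it in the scene view, where it looked unmoved. The board was partly hidden in both views, so I did not measure whether it moved.

The whole job took about 13.4 s of the 51 s allowed.

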